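# Shut and lock the food-well cover

### The arm

A 7-joint arm with a two-finger parallel gripper is mounted at the origin on the work surface. World frame = base frame: x ahead of the robot, y to its left, z up, the work surface at z = 0. Lengths are in m, angles in rad, forces in N, time in s.
With the tool pointing down it reaches from about 0.425 to 0.95 m from the base axis. Payload 4.7 kg.
Tool frame: the origin (TCP) lies on the centre line of the jaws, within the pads' length; the fingertips stand robot.nose_length ahead of it and the grasp point (between the pads) lies 8 mm behind it (robot.nose_length is the distance from the TCP to the fingertips, in m); z points along the fingers, y is the line along which they close (so a half turn about z gives the same grasp; the last joint's range is limited). The gripper opens to 85 mm and grips with 20 to 120 N. Pads are 22 mm wide; open, the fingers measure 114 mm over their backs; the gripper's body (76 mm by 85 mm) begins 54 mm behind the grasp point. The pads swing forward as they close: fully open they stand 13 mm farther back than shut.
Start: joints at [1.088, 0.469, -0.049, 1.532, 0.024, 1.141, -0.082], TCP at [0.296, -0.607, 0.242] pointing down, gripper open.
Joint ranges: [-2.59, 2.59], [-0.33, 1.99], [-1.39, 1.29], [0.1, 2.45], [-1.04, 4.18], [0.21, 1.99], [-2.66, 2.66]. Speed limits (rad/s): [2.57, 2.57, 3.14, 3.14, 3.14, 3.14, 3.14].

### API

Orientations are given as [roll, pitch, yaw] about the fixed x, y, z axes, in that order (R = Rz(yaw) Ry(pitch) Rx(roll)).
In Python, from plant import robot gives the robot as it stands. Calls block until the motion is done:
- robot.goto(position, orientation): joint-space move of the TCP to a pose.
- robot.move_straight(position, vel=0.15, attitude=None, contact_N=None): straight line of the TCP; attitude=None keeps the orientation; vel is the mean speed in m/s. With contact_N (N) it stops when the force on the tool has changed by that much, and returns True; else False.
- robot.move_joints(angles): joint-space move.
- robot.grip(opening, strength=None): opening from 0.0 (shut) to 1.0 (fully open); strength is the grip in N (None keeps the last); returns when the fingers have stopped.
- robot.sleep(seconds).
- robot.inverse_kinematics(position, orientation): joint angles nearest the present ones, or None.
- robot.sense(): the state.
- robot.grab_frame(name): name is "scene" or "side" or "wrist"; returns a dict with "image" (384x512x3 uint8, red, green, blue), "range_z" (384x512 float32, m along the optical axis (not along the pixel's ray), 0 where there is no reading), "fx", "fy", "cx", "cy" (pixels), "R" (3x3) and "t" (3): a world point X has camera coordinates R X + t. Camera axes: x right, y down, z forward; pixel columns grow to the right and rows downward; lengths in m; the calibration is good to about 2 mm. A picture is of the moment at which its call begins.
A pose or a line that the arm cannot do raises robot.IKError and nothing moves.
- robot.close_job(): hands the job in; it is judged then, once.
The state is a dict: "t": time; "joint_pos": joint angles; "joint_velocities": joint speeds; "effort": joint torques, N m; "tcp_pos": TCP position; "tcp_rot": TCP orientation; "wrist_force": force on the tool from outside, world axes, zero at the start; "torque": the same for the moment, N m; "opening": opening from 0.0 (shut) to 1.0 (fully open); "gripper_force": force on a finger pad.
Only numpy, scipy, OpenCV 4.12 (cv2) and the standard library are available. Lean on these libraries where they do the work, as an engineer would, in place of code of your own. Each camera call takes 0.05 s, during which the arm holds its last target. There are 200 camera calls.

### The job

Shut the sliding steel cover over the marzipan balls: with the fingertips press the red spring catch down through the window of the cover and, while holding it down, push the blue tab so that the cover slides over the catch and on until it is fully shut and the catch has sprung up again behind it. Pick nothing up, leave everything else on the bench and on the ledge where it is, and finish clear of it all.

Things in the scene. Friction and masses are not known exactly. Their poses are not given: they have to be found in the camera images.
- food_well: low aluminium box fixed to the bench, deck 70 mm high, with an open well of marzipan balls. Origin: on the bench under the axis of the red catch. y axis: the way the cover slides to shut; x: away from the robot; z up. Spans x -50 to 215, y -90 to 148 mm. Dark rails (tops 83 mm) at x -50 to -39 and 148 to 157, end bar at y 138 to 148; ledge at deck height beyond. Deck flat around the catch
- catch (a joint): travel of the red spring catch, m: 0 = up, 0.017 = fully down (hard stop). 3 N starts it, 8 N takes it fully down; it springs up when let go. More than 0.012 down, its top is below the underside of the cover, so the cover can slide over it; the cover, once over it, keeps it down
- catch_top (a point): centre of the flat top of the red catch, an upright plunger 36 mm in diameter standing in the window of the cover: 90 mm above the bench when up, 73 mm when fully down
- cover (a joint): travel of the steel cover along the y axis of food_well, m: 0 = open, 0.100 = fully shut at its end stop. Starts at 0 to 0.002; the catch, when up, stops it at 0.003. Needs 2 to 3 N to slide, stays where left, cannot be lifted. At about 0.096 its rear edge clears the catch, which springs up behind it and locks it
- tab_face (a point): middle of the face (to be pushed along +y) of the blue upright tab on the cover, 54 mm wide, 5 mm thick, top edge 104 mm above the bench. The point is 92 mm above the bench, in line with the catch, 22 mm to +y of its axis with the cover at 0; it moves with the cover
- window (a point): middle of the window through the cover in which the catch stands: 43 mm long in y, 56 mm wide in x; its +y edge is the foot of the tab face. With the cover at 0 its -y edge is 21 mm from the catch axis. Cover plate 4 mm thick, underside 78, top 82 mm above the bench (this point: 82 mm)
- ramekin: white ceramic ramekin, 48 mm across, 35 mm tall, on the ledge of the food well beyond the cover. Origin at the middle of its underside; to be left alone
- cutter: copper ring cutter, 44 mm across, 30 mm tall, on the same ledge. Origin at the middle of its underside; to be left alone
- tasting_cup: green plastic cup, 52 mm across, 50 mm tall, on the bench just past the +y end of the food well. Origin at the middle of its underside; to be left alone
- pearl_jar: amber jar, 60 mm across, 85 mm tall, on the bench. Origin at the middle of its underside; to be left alone
- spice_tin: green tin, 60 mm across, 90 mm tall, on the bench. Origin at the middle of its underside; to be left alone
- mug: blue mug, 72 mm across, 85 mm tall, on the bench. Origin at the middle of its underside; to be left alone
- spatula: wooden-handled spatula, 250 mm long, lying on the bench. Origin at the middle of its underside; to be left alone

How it is judged:
On the way, in this order (a step that is already met when the one before it is completed fails the run):
1. the catch is held down by the fingers with the cover still open (value of joint catch above 0.012 m and value of joint cover below 0.01 m and contact force between the fingers and catch above 1 N), for 0.1 s.
2. the cover is sliding over the held-down catch (value of joint catch above 0.011 m and value of joint cover between 0.03 and 0.09 m), for 0.05 s.
At the end, for the whole second after the job is handed in: The cover is fully shut (slid at least 95 of its 100 mm) and at rest, and the catch stands up again behind it (within 2 mm of fully up) (value of joint cover above 0.095 m and value of joint catch below 0.002 m and velocity of joint cover below 0.01 m/s); the robot touches nothing.
It fails at once if the ramekin or cutter on the ledge is lifted, carried or pushed more than 20 mm (distance of any of ramekin, cutter from where it was at the start of the episode above 0.02 m).
It fails at once if the tasting cup is lifted, carried or pushed more than 20 mm (distance of tasting_cup from where it was at the start of the episode above 0.02 m).
It fails at once if something else on the bench is lifted, carried or pushed more than 20 mm (distance of any of pearl_jar, spice_tin, mug, spatula from where it was at the start of the episode above 0.02 m).
It also fails if it takes over 38 s, if anything falls off the work surface, if the arm or the gripper's body presses on something with over 40 N, if the wrist force passes 120 N, or if a joint passes its speed limit or range.

## Working session

There is one attempt and no reset: what is moved stays moved. The work goes in short steps, each a Python script; the robot and the scene stay as the last script left them, time stands still between calls to the robot, and variables do not carry over. Pictures are saved under pics/ and viewed, at most 10 in all, crops included, and the job is handed in when it is done.

```bash
mkdir -p pics; ls
python3 - <<'E'
from plant import robot
import cv2,numpy as np
a=[]
for n in("scene","side"):
    f=robot.grab_frame(n); np.savez(n+'.npz',**f); a.append(f["image"][:,:,::-1])
    print(n,f["fx"],f["cx"],f["cy"],np.round(-f["R"].T@f["t"],3),np.round(f["R"],2).tolist())
cv2.imwrite('pics/a.png',a[0]);cv2.imwrite('pics/b.png',a[1])
s=robot.sense();print(s["t"],s["tcp_pos"],s["tcp_rot"],s["wrist_force"],robot.nose_length,s["opening"])
E
```

```text
pics
scene 456.422316406693 264.2325357836361 189.10774957972208 [ 1.354 -0.062  1.256] [[-0.02, 1.0, -0.01], [0.84, 0.01, -0.55], [-0.55, -0.02, -0.84]]
side 421.46541070710083 254.80426780620678 191.4372555366342 [0.06  0.779 0.811] [[-0.86, -0.52, 0.01], [-0.31, 0.49, -0.81], [0.41, -0.7, -0.58]]
0.1 [ 0.2957288  -0.6062082   0.24135676] [-3.13981731e+00  6.64436916e-05  4.53891764e-01] [-0.33329425 -0.05935591  1.08936294] 0.011 0.9975377195145894
```

View pics/a.png

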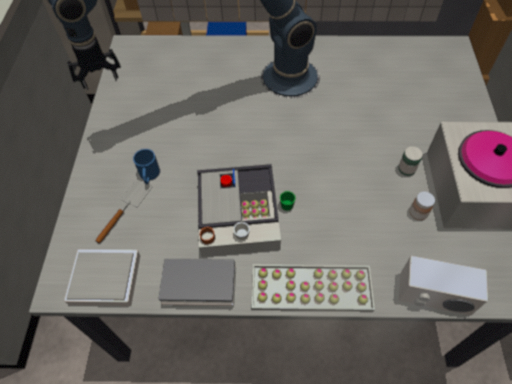

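View pics/b.png

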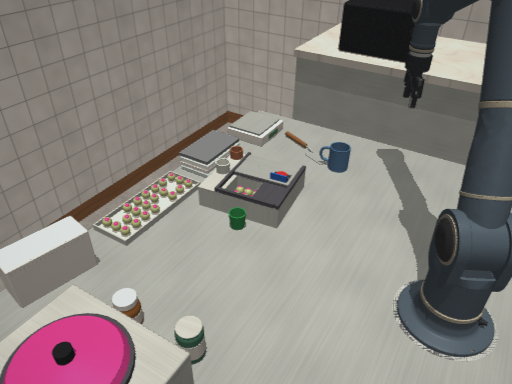

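The red catch is at (227,181) in the scene view, with the blue tab just to its right. The box is nearly aligned with world y, and the cover shuts towards the right (+y). I'll take a rough position, then get a wrist view from above.

```bash
cat > h.py <<'E'
import numpy as np,cv2
def ray(f,uv,z):
    uv=np.atleast_2d(uv).astype(float);R,t=f["R"],f["t"]
    d=np.c_[(uv[:,0]-f["cx"])/f["fx"],(uv[:,1]-f["cy"])/f["fy"],np.ones(len(uv))]@R
    c=-R.T@t
    return c+d*((z-c[2])/d[:,2])[:,None]
def mask(f,col):
    h=cv2.cvtColor(f["image"],cv2.COLOR_RGB2HSV);H,S,V=h[...,0].astype(int),h[...,1],h[...,2]
    m=(S>150)&(V>60)&(((H<6)|(H>174)) if col=='red' else (abs(H-112)<12))
    n,l,st,c=cv2.connectedComponentsWithStats(m.astype(np.uint8))
    return [(st[i],c[i],l==i) for i in range(1,n) if st[i][4]>15]
E
python3 - <<'E'
from h import *
from plant import robot
f=dict(np.load('scene.npz'))
for c,z in(('red',.09),('blue',.1)):
    for st,ce,m in mask(f,c): print(c,st,ray(f,ce,z).round(4))
st,ce,m=max((x for x in mask(f,'red') if abs(x[1][0]-227)<8 and abs(x[1][1]-181)<8),key=lambda x:x[0][4])
p=ray(f,ce,.09)[0]
robot.grip(0.0)
robot.goto([p[0]-.03,p[1]+.03,.33],[np.pi,0,0])
g=robot.grab_frame("wrist");np.savez('w.npz',**g);cv2.imwrite('pics/w.png',g["image"][:,:,::-1])
s=robot.sense();print(s["t"],s["tcp_pos"],s["tcp_rot"],robot.nose_length,np.round(-g["R"].T@g["t"],3))
for c,z in(('red',.09),('blue',.104)):
    for st,ce,m in mask(g,c): print(c,st,ray(g,ce,z).round(4))
E
```

```text
red [221 175  11  12 120] [[ 0.5601 -0.2095  0.09  ]]
blue [207  22  39  13 493] [[-0.1593 -0.2522  0.1   ]]
blue [232 173   3  11  16] [[ 0.5596 -0.1861  0.1   ]]
2.7167 [ 0.52971879 -0.18085392  0.3297385 ] [ 3.14126668e+00  5.22210884e-04 -2.16806901e-03] 0.011 [ 0.606 -0.181  0.462]
red [263 128  29  31 689] [[ 0.5527 -0.21    0.09  ]]
blue [253 125   7  44 115] [[ 0.5505 -0.185   0.104 ]]
```

View pics/w.png

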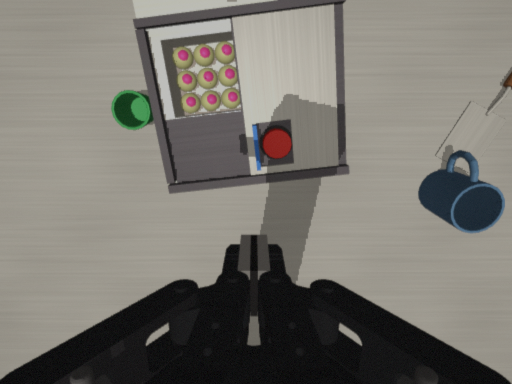

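The wrist view shows the catch at (277,143), the blue tab at (257,147), and the near rail running from (170,187) to (348,170). The box is therefore turned by about 5°. I'll get the yaw from the near rail's outer edge and the tab line, then check the catch again from straight above.

Run:
```python
from h import *
from plant import robot
def yawrail(g,z=.083):
    gr=cv2.cvtColor(g["image"],cv2.COLOR_RGB2GRAY);P=[]
    for u in range(185,335,3):
        col=gr[150:198,u]; r=np.where(col<75)[0]
        if len(r): P.append((u,150+r.max()+.5))
    P=np.array(P); w=ray(g,P,z)[:,:2]
    v=cv2.fitLine(w.astype(np.float32),cv2.DIST_HUBER,0,.001,.001).ravel()
    v[:2]*=np.sign(v[1]); return np.arctan2(-v[0],v[1]),v,len(P)
g=dict(np.load('w.npz'))
a,v,n=yawrail(g);print(np.degrees(a),v,n)
st,ce,m=mask(g,'blue')[0];ys,xs=np.where(m);w=ray(g,np.c_[xs,ys],.104)[:,:2]
q=cv2.fitLine(w.astype(np.float32),cv2.DIST_HUBER,0,.001,.001).ravel();print('tab',np.degrees(np.arctan2(q[1],q[0])),q)
# distance of catch to outer rail should be 50 mm
yh=np.array([-np.sin(a),np.cos(a)]);xh=np.array([np.cos(a),np.sin(a)])
print('catch to rail',(np.array([.5527,-.21])-v[2:])@xh)
# move so that wrist camera (76 mm ahead of TCP in x) is above the catch, lower
robot.goto([.5527-.076,-.21,.25],[np.pi,0,0])
k=robot.grab_frame("wrist");np.savez('w2.npz',**k);cv2.imwrite('pics/w2.png',k["image"][:,:,::-1])
print(robot.sense()["t"],-k["R"].T@k["t"])
for c,z in(('red',.09),('blue',.104)):
    for st,ce,m in mask(k,c): print(c,st,ce,ray(k,ce,z).round(4))
```

```text
2.1596687 [-0.03768441  0.9992897   0.503883   -0.17533867] 50
tab 6.0374007 [ 0.99445343  0.10517763  0.5503473  -0.18503179]
catch to rail 0.047476129035070654
3.25 [ 0.55304406 -0.21102572  0.38171778]
red [ 234   79   38   40 1207] [252.52029826  98.8094449 ] [[ 0.5521 -0.2104  0.09  ]]
blue [218  72  14  60 282] [225.07446809  99.87588652] [[ 0.5513 -0.1861  0.104 ]]
```

View pics/w2.png

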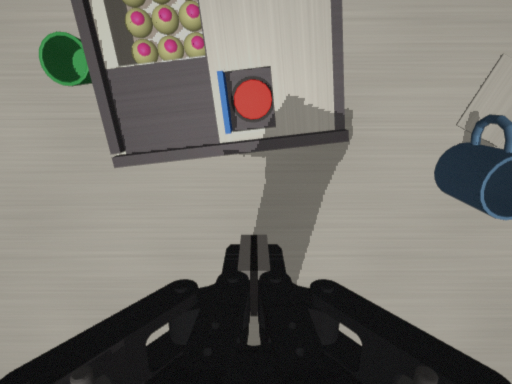

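The near rail's outer edge runs from about (115,166) to (348,143). The catch is at (252,99) and the tab runs from (220,72) to (228,132). The first rail fit was spoiled by the arm's shadow, so I'll redo it on the unshaded part and with the tab.

Run:
```python
from h import *
g=dict(np.load('w2.npz'));gr=cv2.cvtColor(g["image"],cv2.COLOR_RGB2GRAY)
P=[]
for u in range(122,240,3):
    col=gr[120:180,u].astype(int);r=np.where(col<75)[0]
    if len(r):P.append((u,120+r.max()+.5))
P=np.array(P);w=ray(g,P,.083)[:,:2].astype(np.float32);v=cv2.fitLine(w,cv2.DIST_HUBER,0,.001,.001).ravel();v[:2]*=np.sign(v[1])
a=np.arctan2(-v[0],v[1]);print('rail',np.degrees(a),P[[0,10,20,-1]].tolist())
st,ce,m=mask(g,'blue')[0];ys,xs=np.where(m)
q=cv2.fitLine(ray(g,np.c_[xs,ys],.104)[:,:2].astype(np.float32),cv2.DIST_HUBER,0,.001,.001).ravel();print('tab',np.degrees(np.arctan2(q[1],q[0])),q)
a=np.radians(6.3);xh=np.array([np.cos(a),np.sin(a)]);yh=np.array([-np.sin(a),np.cos(a)])
c=np.array([.5521,-.2104]);print('rail dist',(c-v[2:])@xh,'tab',(q[2:]-c)@yh,(q[2:]-c)@xh)
```

```text
rail 6.2018504 [[122.0, 156.5], [152.0, 152.5], [182.0, 149.5], [239.0, 152.5]]
tab 7.464259 [ 0.99152607  0.12990771  0.55122167 -0.18629396]
rail dist 0.040061572935691334 tab 0.02405684600861039 0.0017722327364628374
```

```bash
cat > k.py <<'E'
from h import *
from plant import robot
a=np.radians(6.7);xh=np.array([np.cos(a),np.sin(a)]);yh=np.array([-np.sin(a),np.cos(a)]);c=np.array([.552,-.2105])
N=robot.nose_length
def P(y,ztip,x=0): return [*(c+x*xh+y*yh),ztip+N]
def rep(l):
    s=robot.sense();d=s["tcp_pos"][:2]-c
    print(l,round(s["t"],2),'box xy',(d@xh).round(4),(d@yh).round(4),'tip z',(s["tcp_pos"][2]-N).round(4),'F',np.round(s["wrist_force"],1))
E
python3 - <<'E'
from k import *
best=None
for s in(1,-1):
    q=robot.inverse_kinematics(P(.007,.12),[np.pi,0,a+s*np.pi/2]);print(s,None if q is None else np.round(q,2))
    if q is not None and (best is None or abs(q[6])<best[0]): best=(abs(q[6]),s)
robot.goto(P(.007,.14),[np.pi,0,a+best[1]*np.pi/2]);rep('above')
robot.move_straight(P(.007,.096),vel=.1);rep('near')
print(robot.move_straight(P(.007,.080),vel=.03,contact_N=2.5));rep('touch')
f=robot.grab_frame("wrist");k=f["image"]
g=robot.grab_frame("side");i=cv2.resize(g["image"][130:230,220:340],(480,400),interpolation=cv2.INTER_CUBIC)
cv2.imwrite('pics/c.png',i[:,:,::-1])
E
```

```text
1 [ 0.62  0.49 -0.44  1.84  0.26  0.88  0.16]
-1 [-0.24  0.53  0.72  1.89 -0.45  0.89 -2.33]
above 4.57 box xy 0.0007 0.007 tip z 0.1407 F [-0.3  0.2  1.1]
near 5.16 box xy 0.0003 0.007 tip z 0.0961 F [ 0.5  0.  -0.1]
True
touch 5.55 box xy 0.0007 0.0067 tip z 0.0869 F [ 0.3 -0.1  3.8]
```

View pics/c.png

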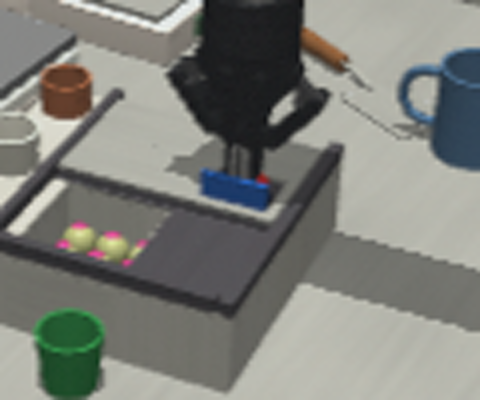

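The closed fingertips are on the catch, right behind the blue tab (at about (235,188) in the crop). Contact came near z = 0.088, as expected. Next: press down and push.

Run:
```python
from k import *
robot.move_straight(P(.007,.0745),vel=.03);rep('down');robot.sleep(.3);rep('held')
if robot.sense()["wrist_force"][2]>4:
    robot.move_straight(P(.020,.0745),vel=.03);rep('y20')
    robot.move_straight(P(.050,.0745),vel=.05);rep('y50')
    g=robot.grab_frame("side");i=cv2.resize(g["image"][130:230,220:340],(480,400),interpolation=cv2.INTER_CUBIC)
    cv2.imwrite('pics/d.png',i[:,:,::-1])
```

```text
down 6.21 box xy 0.0007 0.0067 tip z 0.0751 F [0.1 0.4 6.8]
held 6.51 box xy 0.0007 0.0067 tip z 0.0752 F [-0.3 -0.2  6.9]
y20 7.09 box xy 0.0007 0.017 tip z 0.0755 F [ 0.6 -3.8  6.1]
y50 7.84 box xy 0.0003 0.0492 tip z 0.0745 F [ 2.2 -4.8  4.2]
```

View pics/d.png

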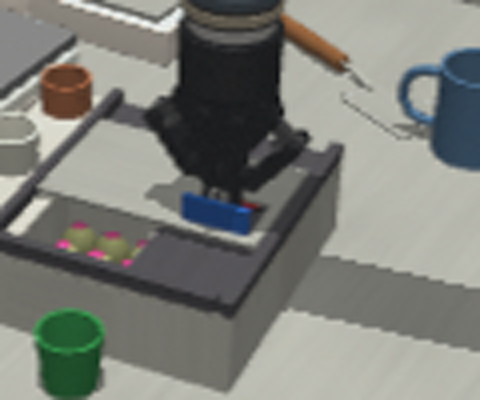

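The tab has moved from (235,188) to (218,213) with a light push of about 5 N, so the cover is sliding over the catch. I'll push on to the end stop.

Run:
```python
from k import *
robot.move_straight(P(.095,.0755),vel=.06);rep('y95')
print(robot.move_straight(P(.120,.0755),vel=.03,contact_N=12));rep('end')
robot.sleep(.3);rep('settled')
g=robot.grab_frame("side");i=cv2.resize(g["image"][130:230,220:340],(480,400),interpolation=cv2.INTER_CUBIC)
cv2.imwrite('pics/e.png',i[:,:,::-1])
```

```text
y95 8.79 box xy -0.0007 0.0954 tip z 0.0748 F [ 0.9 -1.8 -0.5]
True
end 9.44 box xy -0.0011 0.1116 tip z 0.0747 F [ 0.4 -0.7  0.9]
settled 9.74 box xy -0.0007 0.1106 tip z 0.0746 F [ 0.3 -0.8 -0. ]
```

View pics/e.png

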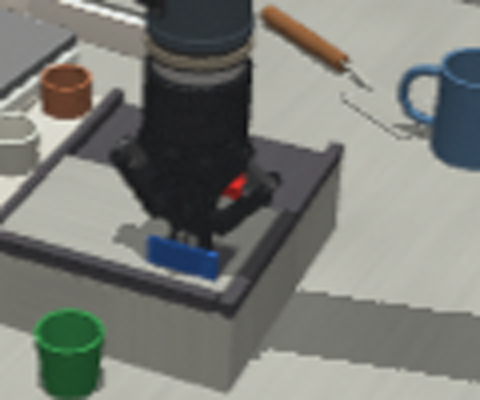

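The tab is now at (183,257), the well is covered, and the red catch stands up behind the cover at (235,187). I'll back off, lift, and check from above.

Run:
```python
from k import *
robot.move_straight(P(.106,.0755),vel=.03);rep('back')
robot.move_straight(P(.106,.25),vel=.15)
s=robot.sense();robot.goto([c[0]-.1,c[1]+.05,.3],[np.pi,0,a+np.pi/2]);robot.sleep(.2);rep('clear')
k=robot.grab_frame("scene")
for col,z in(('red',.09),('blue',.104)):
    for st,ce,m in mask(k,col):
        p=ray(k,ce,z)[0,:2]-c
        if np.hypot(*p)<.2: print(col,st,(p@xh).round(4),(p@yh).round(4))
cv2.imwrite('pics/f.png',cv2.resize(k["image"][130:270,130:320],None,fx=4,fy=4)[:,:,::-1])
```

```text
back 10.08 box xy -0.0 0.1056 tip z 0.0755 F [ 0.   0.7 -0.2]
clear 12.12 box xy -0.0928 0.0622 tip z 0.2883 F [ 0.3 -0.4 -0.3]
red [220 174  12  13 130] 0.0068 -0.0006
blue [264 167   3  15  24] 0.0077 0.1217
```

View pics/f.png

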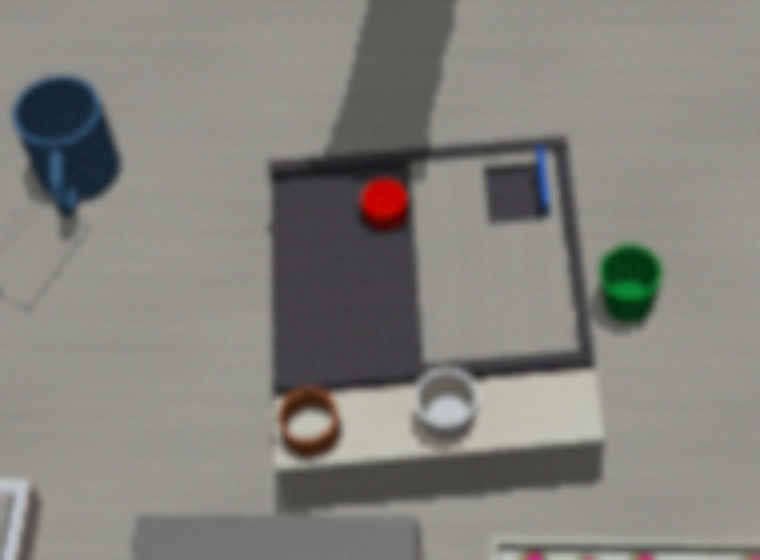

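The cover is fully shut: the tab at (542,180) sits next to the end bar. The catch stands up behind the cover at (384,202), and nothing else has moved.

```bash
python3 -c "
from plant import robot
print(robot.close_job())"
```

```text
the job is handed in; nothing more can be done
None
```

The job is handed in: the last camera view shows the cover fully shut, the catch up behind it, nothing else visibly moved and the arm clear at about 12 s; the judge's verdict was not returned.

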